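# Turntable check and axle-nut socket

## Task

First take the bench turntable once round by its handle post, a full turn either way, to feel that it runs free. Then find which of the three sockets on the mat fits the nut on the turntable's axle, by trying them; stand any that does not fit back upright on the mat, and leave the other things on the bench where they are. Push the right socket fully home, upright, over the nut and finish while still gripping it there, ready to tighten.

Things in the scene. Friction and masses are not known exactly. Their poses are not given: they have to be found in the camera images.
- turntable (a joint): Turn of the turntable disc on its upright axle, rad: 0 at the start, growing anticlockwise seen from above; no stop within two turns either way, light friction (0.05 N m), it stays where it is left.
- handle (a point): Upright steel handle post on the turntable, 16 mm diameter, 44 mm tall above the disc, 80 mm from the axle, going round with the disc (aluminium, 210 mm across, top 55 mm above the bench). The point is on the post's axis, 24 mm above the disc; its outer sleeve spins freely on it, like a crank handle's, so the grip need not turn with the disc.
- axle (a point): Point on the turntable's axle at the top of the washer, 59 mm above the bench, where the mouth of a seated socket rests (home). A fixed steel collar 10 mm high, wall 4 mm, stands on the washer round the axle nut, its bore 3 mm wider than the socket that fits: one too big stops on the collar, 10 mm above home. The point's x and y directions mean nothing.
- nut_top (a point): Centre of the top of the steel axle nut, 18 mm above the washer. The nut is 18, 24 or 30 mm across flats (not known beforehand), top 4 mm tapered to 6 mm less; it does not turn with the disc, and two of its flats always face straight towards and away from the robot (square to world x). A socket too small stops on it, 16 to 18 mm above home. The point's x and y directions mean nothing.
- small (a point): Steel socket, 76 mm tall, mouth down on the mat. Lower 40 mm: round, 28 mm outside diameter, with a six-sided mouth 26 mm deep for a nut 18 mm across flats (2.5 mm play). Upper 36 mm: plain hexagon 24 mm across flats, its flats parallel to those of the mouth; grip it here across two flats. The point is on its axis, half-way up (38 mm above the mouth); z is up, x is square to one pair of flats.
- medium (a point): Steel socket, 76 mm tall, mouth down on the mat. Lower 40 mm: round, 35 mm outside diameter, with a six-sided mouth 26 mm deep for a nut 24 mm across flats (2.5 mm play). Upper 36 mm: plain hexagon 24 mm across flats, its flats parallel to those of the mouth; grip it here across two flats. The point is on its axis, half-way up (38 mm above the mouth); z is up, x is square to one pair of flats.
- large (a point): Steel socket, 76 mm tall, mouth down on the mat. Lower 40 mm: round, 42 mm outside diameter, with a six-sided mouth 26 mm deep for a nut 30 mm across flats (2.5 mm play). Upper 36 mm: plain hexagon 24 mm across flats, its flats parallel to those of the mouth; grip it here across two flats. The point is on its axis, half-way up (38 mm above the mouth); z is up, x is square to one pair of flats.
- mat: Black rubber mat, 130 mm (its x) by 280 mm (its y), 4 mm thick, fixed to the bench; origin at the centre of its underside. The three sockets stand on it in a row along y, in any order, about 85 mm apart.
There are look-alikes about, which are no part of the job. Leave any red look-alike of the part that bears turntable alone.

How it is judged:
On the way, in this order (a step that is already met when the one before it is completed fails the run):
1. the turntable has been taken through a full turn, either way (within 10 degrees) ((value of joint turntable above 6.11 rad or value of joint turntable below -6.11 rad)), for 0.05 s.
2. a socket is fully home over the axle nut, in the fingers (((z of small in the frame of axle below 0.042 m and horizontal distance between small and axle below 0.004 m and angle between small's own z axis and vertical below 0.08 rad and contact force between the fingers and socket_small above 2 N) or (z of medium in the frame of axle below 0.042 m and horizontal distance between medium and axle below 0.004 m and angle between medium's own z axis and vertical below 0.08 rad and contact force between the fingers and socket_medium above 2 N) or (z of large in the frame of axle below 0.042 m and horizontal distance between large and axle below 0.004 m and angle between large's own z axis and vertical below 0.08 rad and contact force between the fingers and socket_large above 2 N))), for 0.2 s.
At the end, for the whole second after the job is handed in: The fitting socket is over the axle nut, mouth within 4 mm of the washer, axis within 4 mm of the axle and 0.08 rad of upright, gripped with over 2 N; the other two stand upright (within 0.15 rad) on the mat, axes inside its edges (((z of small in the frame of axle below 0.042 m and horizontal distance between small and axle below 0.004 m and angle between small's own z axis and vertical below 0.08 rad and contact force between the fingers and socket_small above 2 N and angle between each of medium, large's own z axis and vertical below 0.15 rad and height (world z) of each of medium, large below 0.05 m and x of medium in the frame of mat between -0.065 and 0.065 m and y of medium in the frame of mat between -0.14 and 0.14 m and x of large in the frame of mat between -0.065 and 0.065 m and y of large in the frame of mat between -0.14 and 0.14 m) or (angle between each of small, large's own z axis and vertical below 0.15 rad and height (world z) of each of small, large below 0.05 m and x of small in the frame of mat between -0.065 and 0.065 m and y of small in the frame of mat between -0.14 and 0.14 m and z of medium in the frame of axle below 0.042 m and horizontal distance between medium and axle below 0.004 m and angle between medium's own z axis and vertical below 0.08 rad and contact force between the fingers and socket_medium above 2 N and x of large in the frame of mat between -0.065 and 0.065 m and y of large in the frame of mat between -0.14 and 0.14 m) or (angle between each of small, medium's own z axis and vertical below 0.15 rad and height (world z) of each of small, medium below 0.05 m and x of small in the frame of mat between -0.065 and 0.065 m and y of small in the frame of mat between -0.14 and 0.14 m and x of medium in the frame of mat between -0.065 and 0.065 m and y of medium in the frame of mat between -0.14 and 0.14 m and z of large in the frame of axle below 0.042 m and horizontal distance between large and axle below 0.004 m and angle between large's own z axis and vertical below 0.08 rad and contact force between the fingers and socket_large above 2 N))); the arm keeps its last pose, push and grip.
It fails at once if one of the other things on the bench is moved by more than 40 mm (distance of any of bar_long, bar_short, screwdriver, glass_bend, clamp, tape, jar from where it was at the start of the episode above 0.04 m).
It also fails if it takes over 72 s, if anything falls off the work surface, if the arm or the gripper's body presses on something with over 40 N, if the wrist force passes 120 N, or if a joint passes its speed limit or range.

## Robot

A 7-joint arm with a two-finger parallel gripper is mounted at the origin on the work surface. World frame = base frame: x ahead of the robot, y to its left, z up, the work surface at z = 0. Lengths are in m, angles in rad, forces in N, time in s.
With the tool pointing down it reaches from about 0.4 to 0.85 m from the base axis. Payload 10.4 kg.
Tool frame: the origin (TCP) lies between the finger pads; the fingertips stand tcp_to_tips ahead of it and the grasp point (between the pads) lies 8 mm behind it (tcp_to_tips is the distance from the TCP to the fingertips, in m); z points along the fingers, y is the line along which they close (so a half turn about z gives the same grasp; the last joint's range is limited). The gripper opens to 85 mm and grips with 20 to 120 N. Pads are 22 mm wide; open, the fingers measure 114 mm over their backs; the gripper's body (76 mm by 85 mm) begins 54 mm behind the grasp point. The pads swing forward as they close: fully open they stand 13 mm farther back than shut.
Start: joints at [1.307, 0.332, -0.065, 1.46, 0.022, 1.35, -0.088], TCP at [0.149, -0.607, 0.242] pointing down, gripper open.
Joint ranges: [-2.6, 2.6], [-0.5, 2.12], [-1.47, 1.34], [0.16, 2.42], [-1.27, 4.41], [0.06, 2.06], [-2.6, 2.6]. Speed limits (rad/s): [2.22, 2.22, 2.79, 2.79, 3.14, 3.14, 3.14].

## Interface

Orientations are given as a unit quaternion [x, y, z, w].
In Python, from workcell import * gives the robot as it stands.
- The arm moves only by the tool apply_moves, never from a script. Its argument "rows" is a list of rows, each an object of numbers: "x", "y", "z": the shift along the tool's x, y, z in mm; "ax", "ay", "az": the turn, a rotation vector about the tool's x, y, z in degrees; "gripper": the closure, from 0 (fully open) to 1 (shut). A call has 1 to 5 rows; each row shifts and turns the commanded pose from where the row before left it, along the tool's axes as they then stand; what a row does not reach is not made up. A row lasts 1/12 s, in which the tool goes at most 41.7 mm and 7.16 degrees, less where a joint would pass 70% of its speed; a pose out of reach is approached as far as the arm can. A call with a gripper value outside its range is refused whole. The fingers move at their own pace and stop on an object; "newtons" is the grip in N (left out, the last holds). Time passes only in rows, so rows that do not move let the fingers close. It gives the time, the measured TCP pose, the force, the opening and the grip force at its end, in the units of the state.
- get_obs(): the state, without advancing time (a new reading comes with each control period).
- camera(name): name is "scene" or "side" or "wrist"; returns a dict with "color" (420x560x3 uint8, red, green, blue), "fov_y" (degrees; the focal length in pixels is half the picture's height over the tangent of half this angle, whatever the lens; pixels are square), "cx", "cy" (the principal point, pixels), "k1" (the pictures are not rectified: a ray, as slopes to the right and down, at radius r is drawn at 1 + k1 r^2 times it, then the intrinsics apply), "rvec" (rotation vector, rad) and "tvec" (3), from world to camera coordinates, as OpenCV has them. Camera axes: x right, y down, z forward; pixel columns grow to the right and rows downward; lengths in m; the calibration is good to about 2 mm. A picture is of the moment at which its call begins. There is no depth.
- hand_in(): hands the job in; it is judged then, once.
The state is a dict: "clock": time; "joint_pos": joint angles; "joint_velocities": joint speeds; "tau": joint torques, N m; "position": TCP position; "ee_rot": TCP orientation; "ft_force": force on the tool from outside, world axes, zero at the start; "torque": the same for the moment, N m; "grip_width": opening from 0.0 (shut) to 1.0 (fully open); "grasp_force": force on a finger pad.
Only numpy, scipy, OpenCV 4.12 (cv2) and the standard library are available. Lean on these libraries where they do the work, as an engineer would, in place of code of your own. Each camera call takes 0.05 s, during which the arm holds its last target. There are 200 camera calls.

## Working session

There is one attempt and no reset: what is moved stays moved. The work goes in short steps, Python scripts to look and compute and a tool call to move; the robot and the scene stay as the last step left them, time stands still between calls to the robot, and variables do not carry over. Pictures are saved under pics/ and viewed, at most 10 in all, crops included, and the job is handed in when it is done.

Besides the shell and the picture viewer there is one more tool, called after "Call:" by a JSON object that holds its "method" and its "body". apply_moves: Moves the arm, as the interface text tells. Its arguments: {"type":"object","properties":{"rows":{"type":"array","items":{"type":"object","properties":{"x":{"type":"number"},"y":{"type":"number"},"z":{"type":"number"},"ax":{"type":"number"},"ay":{"type":"number"},"az":{"type":"number"},"gripper":{"type":"number"}}}},"newtons":{"type":"number"}},"required":["rows"]}

```bash
ls; mkdir -p pics
cat > h.py <<'E'
from workcell import *
import numpy as np, cv2
from scipy.spatial.transform import Rotation as R
def snap(n,f):
    c=camera(n); cv2.imwrite('pics/'+f+'.png',c['color'][:,:,::-1])
    import pickle; pickle.dump(c,open('pics/'+f+'.pkl','wb')); return c
def ray(c,u,v):
    h=c['color'].shape[0]; f=h/2/np.tan(np.radians(c['fov_y'])/2)
    K=np.array([[f,0,c['cx']],[0,f,c['cy']],[0,0,1.]])
    p=cv2.undistortPoints(np.array([[[u,v]]],float),K,np.array([c['k1'],0,0,0.]))[0,0]
    Rm=R.from_rotvec(np.ravel(c['rvec'])).as_matrix(); t=np.ravel(c['tvec'])
    d=Rm.T@np.array([p[0],p[1],1]); return -Rm.T@t,d
def plane(c,u,v,z):
    o,d=ray(c,u,v); return o+d*(z-o[2])/d[2]
def proj(c,P):
    h=c['color'].shape[0]; f=h/2/np.tan(np.radians(c['fov_y'])/2)
    K=np.array([[f,0,c['cx']],[0,f,c['cy']],[0,0,1.]])
    return cv2.projectPoints(np.atleast_2d(np.array(P,float)),np.ravel(c['rvec']),np.ravel(c['tvec']),K,np.array([c['k1'],0,0,0.]))[0][:,0]
def load(f):
    import pickle; return pickle.load(open('pics/'+f+'.pkl','rb'))
E
python3 - <<'E'
from h import *
o=get_obs(); print(o)
import workcell; print([k for k in dir(workcell) if k[0]!='_'])
for n in ('scene','side','wrist'):
    c=snap(n,n+'0'); print(n,c['fov_y'],c['cx'],c['cy'],c['k1'],-R.from_rotvec(np.ravel(c['rvec'])).as_matrix().T@np.ravel(c['tvec']))
a=cv2.imread('pics/scene0.png')
E
```

```text
pics
{'clock': 0.0, 'joint_pos': array([ 1.30740097,  0.33286752, -0.06470813,  1.46093328,  0.02161257,
        1.34988078, -0.08851201]), 'joint_velocities': array([-3.89900714e-04, -1.74231613e-03,  1.18208913e-03,  2.49995071e-03,
        1.23646614e-04,  7.35125191e-05,  6.41615292e-04]), 'tau': array([ 3.81204127e-04, -6.25439143e+01,  4.91812290e-02, -3.91604555e+01,
        1.62334624e-02,  9.77103686e-03, -8.64485060e-06]), 'position': array([ 0.14896033, -0.60662857,  0.24152249]), 'ee_rot': array([ 9.92759553e-01,  1.20116547e-01, -1.19964229e-04, -6.86037454e-04]), 'ft_force': array([ 0.15132338, -0.04112054, -0.30763956]), 'torque': array([ 0.02426867, -0.0244966 ,  0.05559264]), 'grasp_force': 0.0, 'grip_width': 1.0011392897283793}
['MotionError', 'camera', 'get_obs', 'hand_in', 'tcp_to_tips']
scene 43.99844281260414 278.65840258348015 202.22928018381594 -0.1902875507161439 [ 0.99697275 -0.37969716  1.20364025]
side 57.39198142855492 289.31673907792873 204.2703078195925 -0.04746584956566163 [ 0.28004696 -0.62709521  0.83351243]
wrist 68.22564793409462 285.4935048086115 202.20752488255 -0.030276775216555724 [ 0.22354755 -0.5902951   0.37348754]
```

View pics/scene0.png

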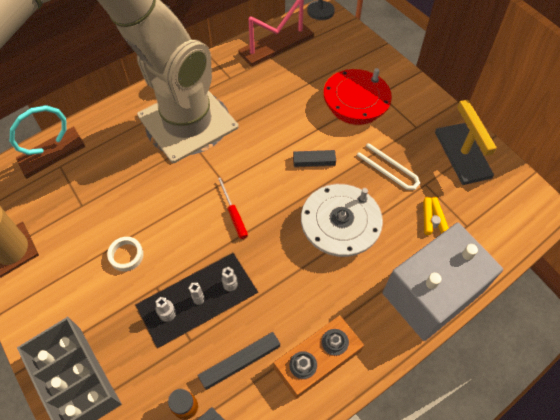

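View pics/side0.png

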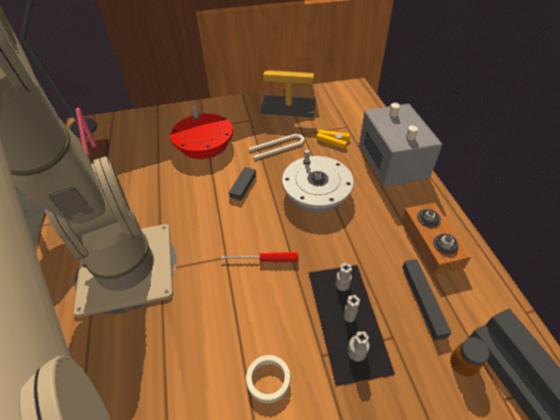

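The scene view shows the white turntable at (342,218) with its post top near (364,192), the sockets on the mat at (165,308), (197,292), (229,278), and the red decoy at (357,95). The side view shows the turntable at (318,180), its post at (307,155), and the sockets at (344,277), (352,308), (360,345).

Run:
```python
from h import *
print(tcp_to_tips)
big=[]
for n,cen,pk,socks in (('scene',(342,218),(364,192),[(163,299),(195,285),(229,271)]),('side',(318,180),(307,152),[(346,267),(353,299),(362,338)])):
    c=load(n+'0'); im=c['color']; hsv=cv2.cvtColor(im,cv2.COLOR_RGB2HSV)
    m=((hsv[...,1]<60)&(hsv[...,2]>110)).astype(np.uint8)
    k,l,s,ce=cv2.connectedComponentsWithStats(m)
    # disc component
    i=l[cen[1]-25 if 0 else cen[1],cen[0]-25]; mm=(l==i).astype(np.uint8)
    pts=cv2.findContours(mm,0,1)[0]; pts=max(pts,key=cv2.contourArea)[:,0]
    W=np.array([plane(c,u,v,.055)[:2] for u,v in pts])
    # robust circle
    w=np.ones(len(W))
    for _ in range(30):
        A=np.c_[2*W,np.ones(len(W))]; x=np.linalg.lstsq(A*w[:,None],(W**2).sum(1)*w,rcond=None)[0]
        r=np.sqrt(x[2]+x[:2]@x[:2]); e=abs(np.hypot(*(W-x[:2]).T)-r); w=1/(1+(e/.002)**2)
    print(n,'disc',s[i],x[:2],r,np.median(e))
    print(' axle nut', plane(c,*cen,.077),'post',plane(c,*pk,.099))
    for p in socks: print(' sock',plane(c,*p,.08))
    for (a,b) in [(cen,70),((int(np.mean([p[0] for p in socks])),int(np.mean([p[1] for p in socks]))),70)]:
        u,v=a; big.append(cv2.resize(im[v-b:v+b,u-b:u+b],(400,400),interpolation=3))
out=np.vstack([np.hstack(big[:2]),np.hstack(big[2:])])
cv2.imwrite('pics/crop0.png',cv2.resize(out,(600,600))[:,:,::-1])
```

```text
0.011
scene disc [ 301  185   81   71 4025] [0.55623846 0.13895823] 0.10279149009805384 0.0006346950676091243
 axle nut [0.56512348 0.13148616 0.077     ] post [0.54720952 0.21573465 0.099     ]
 sock [ 0.4950189  -0.34254095  0.08      ]
 sock [ 0.50770595 -0.26293356  0.08      ]
 sock [ 0.52351341 -0.17831212  0.08      ]
side disc [ 283  157   70   51 2530] [0.55320864 0.1383792 ] 0.10286129947909929 0.0010350859534942677
 axle nut [0.5471731  0.11574716 0.077     ] post [0.54252855 0.21667081 0.099     ]
 sock [ 0.52493821 -0.18107604  0.08      ]
 sock [ 0.51204808 -0.2628625   0.08      ]
 sock [ 0.49927813 -0.35053029  0.08      ]
```

View pics/crop0.png

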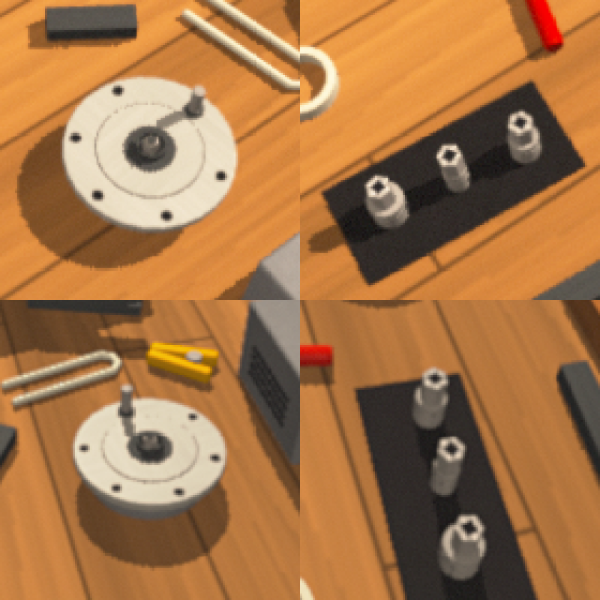

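Call:
{"method": "apply_moves", "body": {"rows": [{"az": 6.9}, {"az": 6.9}, {"x": 29, "y": -29}, {"x": 29, "y": -29}, {"x": 29, "y": -29}]}}

```text
invalid input at $.rows[0]: expected keys x, y, z, ax, ay, az, gripper
```

Call:
{"method": "apply_moves", "body": {"rows": [{"x": 29, "y": -29}, {"x": 29, "y": -29}, {"x": 29, "y": -29}, {"x": 29, "y": -29}, {"x": 29, "y": -29}]}}

```text
invalid input at $.rows[0]: expected keys x, y, z, ax, ay, az, gripper
```

Call:
{"method": "apply_moves", "body": {"rows": [{"x": 29, "y": -29}, {"x": 29, "y": -29}, {"x": 0, "y": 0}, {}]}}

```text
invalid input at $.rows[0]: expected keys x, y, z, ax, ay, az, gripper
```

Run:
```python
from h import *
o=get_obs(); print(o['clock'],o['position'],R.from_quat(o['ee_rot']).as_matrix().round(4),o['joint_pos'].round(2))
c=snap('wrist','w1'); print(R.from_rotvec(np.ravel(c['rvec'])).as_matrix().round(3))
for n,ps in (('scene',[(385,285),(405,250),(462,230),(499,268)]),):
    c=load(n+'0'); print([plane(c,*p,.1)[:2].round(3) for p in ps])
```

```text
0.15 [ 0.14897258 -0.60669369  0.24168281] [[ 9.711e-01  2.385e-01 -3.000e-04]
 [ 2.385e-01 -9.711e-01  1.100e-03]
 [-1.000e-04 -1.100e-03 -1.000e+00]] [ 1.31  0.33 -0.06  1.46  0.02  1.35 -0.09]
[[ 0.239 -0.971 -0.002]
 [-0.926 -0.228  0.301]
 [-0.293 -0.07  -0.954]]
[array([0.771, 0.09 ]), array([0.731, 0.189]), array([0.776, 0.344]), array([0.906, 0.345])]
```

View pics/w1.png

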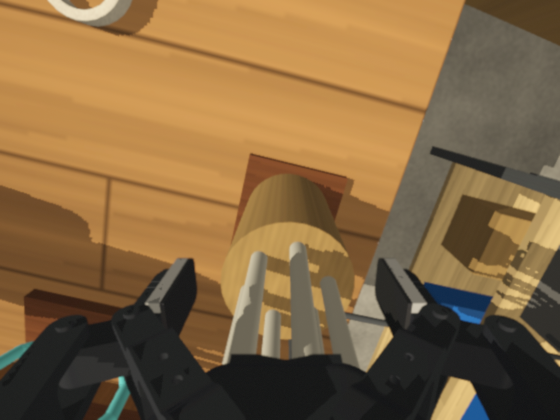

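The wrist view shows a pot of rods right under the gripper, centred near (290,260), and the moves were refused because every row needs all keys. I'll raise the arm first.

Call:
{"method": "apply_moves", "body": {"rows": [{"x": 0, "y": 0, "z": -40, "ax": 0, "ay": 0, "az": 0, "gripper": 0}, {"x": 0, "y": 0, "z": -40, "ax": 0, "ay": 0, "az": 6.9, "gripper": 0}, {"x": 0, "y": 0, "z": 0, "ax": 0, "ay": 0, "az": 6.9, "gripper": 0}, {"x": 29, "y": -29, "z": 0, "ax": 0, "ay": 0, "az": 0, "gripper": 0}, {"x": 29, "y": -29, "z": 0, "ax": 0, "ay": 0, "az": 0, "gripper": 0}]}}

```text
clock: 0.62
position: [0.2057, -0.5494, 0.3222]
ee_rot: [1.0, -0.003, -0.0, 0.0]
ft_force: [1.2, 0.1, 0.3]
grip_width: 0.998
grasp_force: 0.0
```

Call:
{"method": "apply_moves", "body": {"rows": [{"x": 29, "y": -29, "z": 0, "ax": 0, "ay": 0, "az": 0, "gripper": 0}, {"x": 29, "y": -29, "z": 0, "ax": 0, "ay": 0, "az": 0, "gripper": 0}, {"x": 29, "y": -29, "z": 0, "ax": 0, "ay": 0, "az": 0, "gripper": 0}, {"x": 29, "y": -29, "z": 0, "ax": 0, "ay": 0, "az": 0, "gripper": 0}, {"x": 29, "y": -29, "z": 0, "ax": 0, "ay": 0, "az": 0, "gripper": 0}]}}

```text
clock: 1.03
position: [0.3531, -0.4022, 0.3224]
ee_rot: [1.0, -0.0, 0.0, 0.0]
ft_force: [0.8, -0.6, -0.4]
grip_width: 0.998
grasp_force: 0.0
```

Call:
{"method": "apply_moves", "body": {"rows": [{"x": 29, "y": -29, "z": 20, "ax": 0, "ay": 0, "az": 0, "gripper": 0}, {"x": 29, "y": -29, "z": 20, "ax": 0, "ay": 0, "az": 0, "gripper": 0}, {"x": 29, "y": -29, "z": 20, "ax": 0, "ay": 0, "az": 0, "gripper": 0}, {"x": 0, "y": -10, "z": 0, "ax": 0, "ay": 0, "az": 0, "gripper": 0}, {"x": 0, "y": 0, "z": 0, "ax": 0, "ay": 0, "az": 0, "gripper": 0}]}}

```text
clock: 1.45
position: [0.4329, -0.3107, 0.2664]
ee_rot: [1.0, 0.003, -0.001, -0.001]
ft_force: [-0.2, -0.4, 0.9]
grip_width: 1.002
grasp_force: 0.0
```

Run:
```python
from h import *
o=get_obs(); print(o['clock'],o['position'],R.from_quat(o['ee_rot']).as_matrix().round(4),o['joint_pos'].round(2))
c=snap('wrist','w2')
```

```text
1.45 [ 0.43289713 -0.31073716  0.2663849 ] [[ 1.      0.0059 -0.0014]
 [ 0.006  -1.      0.0022]
 [-0.0014 -0.0022 -1.    ]] [ 0.84  0.14 -0.33  1.65  0.04  1.36 -1.06]
```

View pics/w2.png

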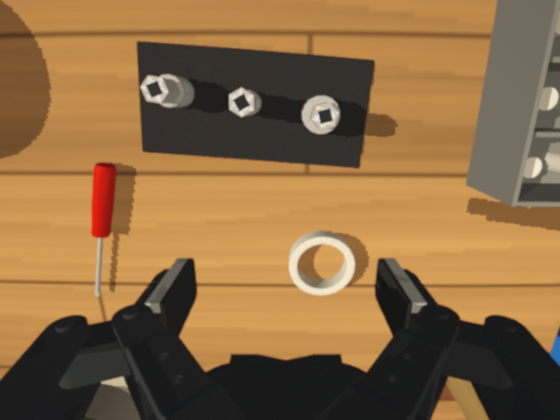

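The wrist view shows the mat from (138,42) to (373,167), with sockets medium (155,88), small (242,102) and large (322,115). The tape ring is at (322,263) and the screwdriver at (103,200).

```bash
cat >> h.py <<'E'
def hextop(c,u,v,z,thr=None,b=24,dbg=None):
    """top face of socket near u,v: centre in world at height z, flat-normal angle mod 60 (deg)"""
    g=c['color'].min(2).astype(float); 
    y0,x0=int(v)-b,int(u)-b
    s=6; p=cv2.resize(g[y0:y0+2*b,x0:x0+2*b].astype(np.uint8),None,fx=s,fy=s,interpolation=cv2.INTER_CUBIC)
    if thr is None: thr=cv2.threshold(p,0,255,cv2.THRESH_OTSU)[0]
    m=(p>thr).astype(np.uint8)
    cs=cv2.findContours(m,0,1)[0]
    k=max((q for q in cs if cv2.contourArea(q)>s*s*40),key=lambda q:cv2.contourArea(q))
    h=cv2.convexHull(k)[:,0]/s
    W=np.array([plane(c,x0+a-.5+.5/s,y0+d-.5+.5/s,z)[:2] for a,d in h])
    M=cv2.moments((W*1e5).astype(np.float32)[:,None]); ctr=np.array([M['m10'],M['m01']])/M['m00']/1e5
    t=np.radians(np.arange(0,60,.5)); best=[]
    for a in t:
        n=np.array([[np.cos(a+i*np.pi/3),np.sin(a+i*np.pi/3)] for i in range(3)])
        pr=W@n.T; best.append(np.ptp(pr,axis=0))
    best=np.array(best); i=np.argmin(best.max(1))
    if dbg: cv2.imwrite('pics/'+dbg+'.png',np.hstack([p,m*255]))
    return ctr,np.degrees(t[i]),best[i]*1000,thr
E
python3 - <<'E'
from h import *
c=load('w2')
for i,(p) in enumerate([(155,88),(242,102),(322,115)]):
    for thr in (None,190,210,225): print(hextop(c,*p,.08,thr,b=17,dbg='d%d%s'%(i,thr)))
im=np.vstack([np.hstack([cv2.imread('pics/d%d%s.png'%(i,t)) for t in (190,225)]) for i in range(3)])
cv2.imwrite('pics/dd.png',cv2.resize(im,(800,600)))
E
```

```text
(array([ 0.52366401, -0.18678865]), np.float64(31.0), array([33.93178982, 32.43926463, 33.9338488 ]), 118.0)Traceback (most recent call last):
  File "<stdin>", line 4, in <module>
  File "h.py", line 29, in hextop
    k=max((q for q in cs if cv2.contourArea(q)>s*s*40),key=lambda q:cv2.contourArea(q))
ValueError: max() iterable argument is empty
```

Run:
```python
from h import *
c=load('w2'); ims=[]
for i,(p) in enumerate([(155,88),(242,102),(322,115)]):
    for thr in (145,160,170,180):
        try: print(i,hextop(c,*p,.08,thr,b=17,dbg='d'))
        except ValueError: print(i,thr,'none')
    ims.append(np.hstack([cv2.imread('pics/d.png')]))
cv2.imwrite('pics/dd.png',np.vstack(ims))
```

```text
0 (array([ 0.52355696, -0.18703214]), np.float64(29.000000000000004), array([33.32251073, 31.66402052, 33.35457204]), 145)
0 (array([ 0.52506168, -0.18537538]), np.float64(32.0), array([25.81614716, 31.91701786, 31.83776894]), 160)
0 (array([ 0.52395329, -0.1835553 ]), np.float64(54.5), array([23.89202422, 24.20863303, 24.19364596]), 170)
0 (array([ 0.52702284, -0.19161606]), np.float64(47.5), array([14.59871872,  5.2647633 , 14.60149105]), 180)
1 (array([ 0.51159059, -0.26804385]), np.float64(29.000000000000004), array([24.25481651, 24.22836171, 24.0928386 ]), 145)
1 (array([ 0.51159942, -0.26802153]), np.float64(28.500000000000004), array([23.70268018, 23.68062233, 23.52119341]), 160)
1 (array([ 0.51161046, -0.26801164]), np.float64(29.000000000000004), array([23.32609606, 23.36508187, 23.06526515]), 170)
1 (array([ 0.51929858, -0.26335769]), np.float64(36.5), array([ 5.70776746, 13.97473562, 13.96881832]), 180)
2 (array([ 0.5002478 , -0.34639761]), np.float64(17.5), array([35.92293993, 35.01680525, 35.92742154]), 145)
2 (array([ 0.50021997, -0.34623186]), np.float64(45.5), array([34.97666983, 35.09328956, 35.07400776]), 160)
2 (array([ 0.50028577, -0.3460896 ]), np.float64(8.5), array([33.75600849, 34.13090041, 34.1690978 ]), 170)
2 (array([ 0.49609084, -0.35471315]), np.float64(46.0), array([12.52270569, 20.75713059, 20.7284839 ]), 180)
```

View pics/dd.png

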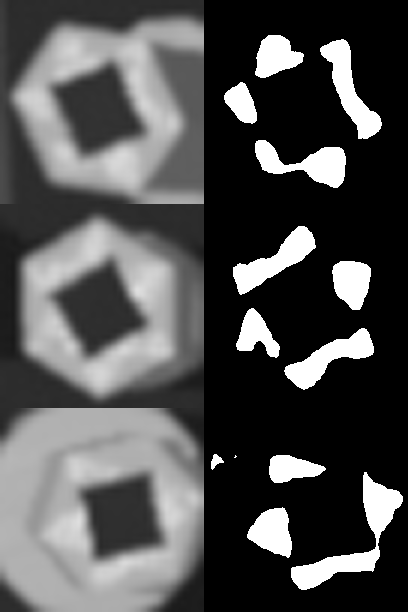

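The crop shows all three socket tops as bright hexagons with dark square drive holes. The small one is cleanly segmented, with flats facing ±y. Now on to the turntable.

Call:
{"method": "apply_moves", "body": {"rows": [{"x": 3, "y": -40, "z": 0, "ax": 0, "ay": 0, "az": 0, "gripper": 0}, {"x": 3, "y": -40, "z": 0, "ax": 0, "ay": 0, "az": 0, "gripper": 0}, {"x": 3, "y": -40, "z": 0, "ax": 0, "ay": 0, "az": 0, "gripper": 0}, {"x": 3, "y": -40, "z": 0, "ax": 0, "ay": 0, "az": 0, "gripper": 0}, {"x": 3, "y": -40, "z": 0, "ax": 0, "ay": 0, "az": 0, "gripper": 0}]}}

```text
clock: 1.92
position: [0.4463, -0.1147, 0.2683]
ee_rot: [1.0, -0.002, 0.001, 0.001]
ft_force: [1.5, 0.7, 1.0]
grip_width: 1.001
grasp_force: 0.0
```

Call:
{"method": "apply_moves", "body": {"rows": [{"x": 3, "y": -40, "z": 0, "ax": 0, "ay": 0, "az": 0, "gripper": 0}, {"x": 3, "y": -40, "z": 0, "ax": 0, "ay": 0, "az": 0, "gripper": 0}, {"x": 3, "y": -40, "z": 0, "ax": 0, "ay": 0, "az": 0, "gripper": 0}, {"x": 3, "y": -40, "z": 0, "ax": 0, "ay": 0, "az": 0, "gripper": 0}, {"x": 3, "y": -40, "z": 0, "ax": 0, "ay": 0, "az": 0, "gripper": 0}]}}

```text
clock: 2.33
position: [0.4621, 0.0855, 0.2685]
ee_rot: [1.0, -0.002, 0.001, 0.0]
ft_force: [1.4, -0.2, -0.6]
grip_width: 0.995
grasp_force: 0.0
```

Call:
{"method": "apply_moves", "body": {"rows": [{"x": 3, "y": -40, "z": 0, "ax": 0, "ay": 0, "az": 0, "gripper": 0}, {"x": 0, "y": -20, "z": 0, "ax": 0, "ay": 0, "az": 0, "gripper": 0}, {"x": 0, "y": 0, "z": 0, "ax": 0, "ay": 0, "az": 0, "gripper": 0}, {"x": 0, "y": 0, "z": 0, "ax": 0, "ay": 0, "az": 0, "gripper": 0}]}}

```text
clock: 2.67
position: [0.4652, 0.1451, 0.268]
ee_rot: [1.0, 0.0, 0.0, 0.0]
ft_force: [0.1, -1.0, -0.1]
grip_width: 1.006
grasp_force: 0.0
```

Run:
```python
from h import *
o=get_obs(); print(o['clock'],o['position'],R.from_quat(o['ee_rot']).as_matrix().round(4),o['joint_pos'].round(2))
c=snap('wrist','w3')
```

```text
2.6667 [0.4651917  0.14506694 0.26799319] [[ 1.e+00  2.e-04  9.e-04]
 [ 2.e-04 -1.e+00 -0.e+00]
 [ 9.e-04  0.e+00 -1.e+00]] [ 0.38  0.07 -0.79  1.74  0.05  1.35 -2.  ]
```

View pics/w3.png

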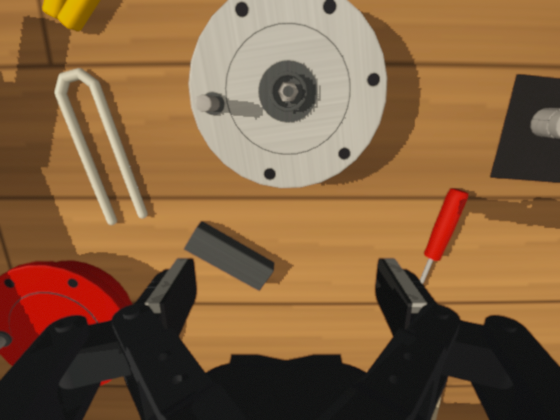

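The wrist view shows the post top at (205,104) with its base near (218,104). The nut centre is at (289,91), and the red decoy is at lower left, out of the way.

Run:
```python
from h import *
c=load('w3'); g=c['color'].astype(int)
print('post top',plane(c,205,104,.099),'nut',plane(c,289,91,.077))
print('mmpx at .077',1000*(plane(c,289,91,.077)-plane(c,299,91,.077))[1]/10)
print(g[91,250:330].mean(1).astype(int)); print(g[50:135,289].mean(1).astype(int))
print(g[92:118:2,190:236].mean(2).astype(int))
hsv=cv2.cvtColor(c['color'],cv2.COLOR_RGB2HSV)
for cc,thr in ((c,140),):
    m=((hsv[...,2]>130)&(hsv[...,1]<60)).astype(np.uint8); k,l,s,ce=cv2.connectedComponentsWithStats(m)
    mm=(l==l[130,289]).astype(np.uint8); pts=max(cv2.findContours(mm,0,1)[0],key=cv2.contourArea)[:,0]; pts=pts[pts[:,1]>3]
    W=np.array([plane(c,u,v,.055)[:2] for u,v in pts]); w=np.ones(len(W))
    for _ in range(30):
        x=np.linalg.lstsq(np.c_[2*W,np.ones(len(W))]*w[:,None],(W**2).sum(1)*w,rcond=None)[0]
        r=np.sqrt(x[2]+x[:2]@x[:2]); e=abs(np.hypot(*(W-x[:2]).T)-r); w=1/(1+(e/.002)**2)
    print(x[:2],r,np.median(e))
```

```text
post top [0.54274609 0.21826933 0.099     ] nut [0.55495399 0.13999224 0.077     ]
mmpx at .077 0.9847361874331995
[184 185 184 185 184 184 184 173 133  93  82  81  82  80  80  79  79  79
  83  84  82  76  64  52  47  49  50  59  87 120 147 159 140 101  84  81
  79  79  80  81  82  81  84  93 104 107 106  97  70  51  48  47  44  44
  47  55  61  53  50  50  50  50  49  48  50  61  86 126 156 139 146 174
 182 183 183 183 184 184 183 183]
[180 179 180 181 181 180 180 181 178 161 123  90  83  83  83  82  82  82
  81  82  81  80  80  79  74  60  49  48  51  56  62  72  80  99 117 112
  94  84  82  81  82  81  82  81  82  83  92 114 118 113 104  86  78  80
  81  81  78  70  78  79  75  74  80  82  82  82  82  81  81  81  82  95
 132 168 178 181 183 182 182 181 182 184 185 184 183]
[[182 185 182 181 182 183 182 181 181 182 182 182 183 183 183 180 169 152
  136 122 116 110 108 112 122 132 141 153 164 170 172 175 180 182 175 149
  145 170 181 183 184 184 184 184 184 184]
 [176 184 183 181 182 183 183 182 180 178 175 168 164 162 154 134 107  89
   82  81  81  80  80  80  81  81  81  85  89  9
[... 1536 characters left out ...]
5  75 100 111 114
  116 112  97  85 103 114 117 117 117 117]
 [125 128 145 171 184 183 181 180 181 181 178 174 171 172 168 152 126 100
   86  82  80  80  80  77  75  73  74  74  74  76  83  94 106 116 128 134
  135 135 128 108  98 109 116 116 116 118]
 [121 122 131 155 177 183 181 180 181 182 182 182 181 181 181 180 176 170
  158 141 125 113 106  96  91  90  90  97 103 109 125 149 146 145 167 177
  180 180 178 167 135 117 126 124 119 119]
 [116 116 117 132 163 182 183 180 180 182 182 182 182 181 181 181 182 182
  182 183 183 180 174 169 166 167 168 168 168 167 170 176 177 178 178 179
  180 181 180 179 169 146 149 167 174 175]]
[0.55505632 0.14131516] 0.10318397027506573 0.0003049595850787151
```

Call:
{"method": "apply_moves", "body": {"rows": [{"x": 26, "y": -25, "z": 30, "ax": 0, "ay": 0, "az": 0, "gripper": 0}, {"x": 26, "y": -25, "z": 30, "ax": 0, "ay": 0, "az": 0, "gripper": 0}, {"x": 26, "y": -25, "z": 30, "ax": 0, "ay": 0, "az": 0, "gripper": 0}, {"x": 0, "y": 0, "z": 35, "ax": 0, "ay": 0, "az": 0, "gripper": 0}, {"x": 0, "y": 0, "z": 35, "ax": 0, "ay": 0, "az": 0, "gripper": 0}], "newtons": 40}}

```text
clock: 3.13
position: [0.5354, 0.2109, 0.1158]
ee_rot: [1.0, -0.001, 0.0, -0.0]
ft_force: [0.7, -0.3, 0.2]
grip_width: 0.999
grasp_force: 0.0
```

Call:
{"method": "apply_moves", "body": {"rows": [{"x": 0, "y": 0, "z": 33, "ax": 0, "ay": 0, "az": 0, "gripper": 0}, {"x": 0, "y": 0, "z": 0, "ax": 0, "ay": 0, "az": 0, "gripper": 0}, {"x": 0, "y": 0, "z": 0, "ax": 0, "ay": 0, "az": 0, "gripper": 1}, {"x": 0, "y": 0, "z": 0, "ax": 0, "ay": 0, "az": 0, "gripper": 1}, {"x": 0, "y": 0, "z": 0, "ax": 0, "ay": 0, "az": 0, "gripper": 1}]}}

```text
clock: 3.55
position: [0.5355, 0.2119, 0.0872]
ee_rot: [1.0, -0.001, 0.002, -0.0]
ft_force: [0.3, 0.1, -0.2]
grip_width: 0.607
grasp_force: 0.0
```

Call:
{"method": "apply_moves", "body": {"rows": [{"x": 0, "y": 0, "z": 0, "ax": 0, "ay": 0, "az": 0, "gripper": 1}, {"x": 0, "y": 0, "z": 0, "ax": 0, "ay": 0, "az": 0, "gripper": 1}, {"x": 0, "y": 0, "z": 0, "ax": 0, "ay": 0, "az": 0, "gripper": 1}]}}

```text
clock: 3.8
position: [0.5336, 0.2201, 0.088]
ee_rot: [1.0, 0.003, 0.002, -0.006]
ft_force: [-7.7, 14.1, 9.4]
grip_width: 0.171
grasp_force: 40.1
```

Run:
```python
from h import *
o=get_obs(); print(o['clock'],o['position'],o['joint_pos'].round(2),o['grip_width'],o['grasp_force'])
a0=98.6
for s in (1,-1):
    a=np.radians(a0+s*np.arange(0,361,15)); d=np.diff(np.c_[np.cos(a),np.sin(a)],axis=0)*80
    print((d*[1,-1]).round(1).tolist())
```

```text
3.8 [0.5336383  0.22014738 0.08798888] [ 0.16  0.47 -0.77  1.74  0.36  1.07 -2.29] 0.17053059900641987 40.12939453125
[[-20.1, 5.8], [-17.9, 10.8], [-14.5, 15.0], [-10.1, 18.3], [-5.0, 20.3], [0.4, 20.9], [5.8, 20.1], [10.8, 17.9], [15.0, 14.5], [18.3, 10.1], [20.3, 5.0], [20.9, -0.4], [20.1, -5.8], [17.9, -10.8], [14.5, -15.0], [10.1, -18.3], [5.0, -20.3], [-0.4, -20.9], [-5.8, -20.1], [-10.8, -17.9], [-15.0, -14.5], [-18.3, -10.1], [-20.3, -5.0], [-20.9, 0.4]]
[[20.9, -0.4], [20.3, 5.0], [18.3, 10.1], [15.0, 14.5], [10.8, 17.9], [5.8, 20.1], [0.4, 20.9], [-5.0, 20.3], [-10.1, 18.3], [-14.5, 15.0], [-17.9, 10.8], [-20.1, 5.8], [-20.9, 0.4], [-20.3, -5.0], [-18.3, -10.1], [-15.0, -14.5], [-10.8, -17.9], [-5.8, -20.1], [-0.4, -20.9], [5.0, -20.3], [10.1, -18.3], [14.5, -15.0], [17.9, -10.8], [20.1, -5.8]]
```

Call:
{"method": "apply_moves", "body": {"rows": [{"x": 0, "y": 0, "z": 0, "ax": 0, "ay": 0, "az": 0, "gripper": 0.5}, {"x": 0, "y": 0, "z": 0, "ax": 0, "ay": 0, "az": 0, "gripper": 0.5}, {"x": 8, "y": -8, "z": 7, "ax": 0, "ay": 0, "az": 0, "gripper": 0.5}, {"x": 0, "y": 0, "z": 0, "ax": 0, "ay": 0, "az": 0, "gripper": 0.5}, {"x": 0, "y": 0, "z": 0, "ax": 0, "ay": 0, "az": 0, "gripper": 0.5}]}}

```text
clock: 4.22
position: [0.542, 0.2197, 0.0777]
ee_rot: [1.0, -0.0, -0.0, 0.0]
ft_force: [0.4, -0.3, -0.2]
grip_width: 0.497
grasp_force: 0.0
```

Call:
{"method": "apply_moves", "body": {"rows": [{"x": 0, "y": 0, "z": 0, "ax": 0, "ay": 0, "az": 0, "gripper": 1}, {"x": 0, "y": 0, "z": 0, "ax": 0, "ay": 0, "az": 0, "gripper": 1}, {"x": 0, "y": 0, "z": 0, "ax": 0, "ay": 0, "az": 0, "gripper": 1}, {"x": 0, "y": 0, "z": 0, "ax": 0, "ay": 0, "az": 0, "gripper": 1}]}}

```text
clock: 4.55
position: [0.5418, 0.2204, 0.0781]
ee_rot: [1.0, 0.0, 0.0, -0.0]
ft_force: [-1.7, 2.0, 3.0]
grip_width: 0.174
grasp_force: 39.3
```

Call:
{"method": "apply_moves", "body": {"rows": [{"x": -20.1, "y": 5.8, "z": 0, "ax": 0, "ay": 0, "az": 0, "gripper": 1}, {"x": -17.9, "y": 10.8, "z": 0, "ax": 0, "ay": 0, "az": 0, "gripper": 1}, {"x": -14.5, "y": 15, "z": 0, "ax": 0, "ay": 0, "az": 0, "gripper": 1}, {"x": -10.1, "y": 18.3, "z": 0, "ax": 0, "ay": 0, "az": 0, "gripper": 1}, {"x": -5, "y": 20.3, "z": 0, "ax": 0, "ay": 0, "az": 0, "gripper": 1}]}}

```text
clock: 4.97
position: [0.48, 0.1463, 0.0788]
ee_rot: [1.0, -0.002, 0.007, 0.0]
ft_force: [37.2, 0.7, -18.7]
grip_width: 0.172
grasp_force: 40.1
```

Call:
{"method": "apply_moves", "body": {"rows": [{"x": 0.4, "y": 20.9, "z": 0, "ax": 0, "ay": 0, "az": 0, "gripper": 1}, {"x": 0, "y": 0, "z": 0, "ax": 0, "ay": 0, "az": 0, "gripper": 1}, {"x": 0, "y": 0, "z": 0, "ax": 0, "ay": 0, "az": 0, "gripper": 1}]}}

```text
clock: 5.22
position: [0.4805, 0.1275, 0.0794]
ee_rot: [1.0, -0.002, 0.006, -0.001]
ft_force: [26.3, 5.5, -15.4]
grip_width: 0.175
grasp_force: 41.2
```

Call:
{"method": "apply_moves", "body": {"rows": [{"x": 9, "y": 20.1, "z": 0, "ax": 0, "ay": 0, "az": 0, "gripper": 1}, {"x": 10.8, "y": 17.9, "z": 0, "ax": 0, "ay": 0, "az": 0, "gripper": 1}, {"x": 15, "y": 14.5, "z": 0, "ax": 0, "ay": 0, "az": 0, "gripper": 1}, {"x": 18.3, "y": 10.1, "z": 0, "ax": 0, "ay": 0, "az": 0, "gripper": 1}, {"x": 20.3, "y": 5, "z": 0, "ax": 0, "ay": 0, "az": 0, "gripper": 1}]}}

```text
clock: 5.63
position: [0.5498, 0.0632, 0.0791]
ee_rot: [1.0, 0.0, 0.002, -0.002]
ft_force: [-0.6, 17.6, 9.5]
grip_width: 0.173
grasp_force: 43.9
```

Call:
{"method": "apply_moves", "body": {"rows": [{"x": 20.9, "y": -0.4, "z": 0, "ax": 0, "ay": 0, "az": 0, "gripper": 1}, {"x": 0, "y": 0, "z": 0, "ax": 0, "ay": 0, "az": 0, "gripper": 1}, {"x": 0, "y": 0, "z": 0, "ax": 0, "ay": 0, "az": 0, "gripper": 1}]}}

```text
clock: 5.88
position: [0.571, 0.0637, 0.0792]
ee_rot: [1.0, 0.0, 0.002, -0.001]
ft_force: [-0.5, 5.0, 10.2]
grip_width: 0.17
grasp_force: 43.9
```

Call:
{"method": "apply_moves", "body": {"rows": [{"x": 20.1, "y": -5.8, "z": 0, "ax": 0, "ay": 0, "az": 0, "gripper": 1}, {"x": 17.9, "y": -10.8, "z": 0, "ax": 0, "ay": 0, "az": 0, "gripper": 1}, {"x": 14.5, "y": -15, "z": 0, "ax": 0, "ay": 0, "az": 0, "gripper": 1}, {"x": 10.1, "y": -18.3, "z": 0, "ax": 0, "ay": 0, "az": 0, "gripper": 1}, {"x": 5, "y": -20.3, "z": 0, "ax": 0, "ay": 0, "az": 0, "gripper": 1}]}}

```text
clock: 6.3
position: [0.639, 0.1313, 0.0792]
ee_rot: [1.0, -0.001, 0.002, 0.0]
ft_force: [-3.7, -2.2, 12.5]
grip_width: 0.176
grasp_force: 43.9
```

Call:
{"method": "apply_moves", "body": {"rows": [{"x": -0.4, "y": -20.9, "z": 0, "ax": 0, "ay": 0, "az": 0, "gripper": 1}, {"x": 0, "y": 0, "z": 0, "ax": 0, "ay": 0, "az": 0, "gripper": 1}, {"x": 0, "y": 0, "z": 0, "ax": 0, "ay": 0, "az": 0, "gripper": 1}]}}

```text
clock: 6.55
position: [0.6386, 0.1555, 0.0794]
ee_rot: [1.0, 0.001, 0.003, -0.001]
ft_force: [8.5, 1.2, 3.4]
grip_width: 0.169
grasp_force: 43.1
```

Call:
{"method": "apply_moves", "body": {"rows": [{"x": -5.8, "y": -20.1, "z": 0, "ax": 0, "ay": 0, "az": 0, "gripper": 1}, {"x": -10.8, "y": -17.9, "z": 0, "ax": 0, "ay": 0, "az": 0, "gripper": 1}, {"x": -15, "y": -14.5, "z": 0, "ax": 0, "ay": 0, "az": 0, "gripper": 1}, {"x": -18.3, "y": -10.1, "z": 0, "ax": 0, "ay": 0, "az": 0, "gripper": 1}, {"x": -20.3, "y": -5, "z": 0, "ax": 0, "ay": 0, "az": 0, "gripper": 1}]}}

```text
clock: 6.97
position: [0.5666, 0.2228, 0.0792]
ee_rot: [1.0, 0.001, 0.002, -0.001]
ft_force: [1.8, -4.1, 13.2]
grip_width: 0.172
grasp_force: 44.1
```

Call:
{"method": "apply_moves", "body": {"rows": [{"x": -20.9, "y": 0.4, "z": 0, "ax": 0, "ay": 0, "az": 0, "gripper": 1}, {"x": -10, "y": 2.5, "z": 0, "ax": 0, "ay": 0, "az": 0, "gripper": 1}, {"x": 0, "y": 0, "z": 0, "ax": 0, "ay": 0, "az": 0, "gripper": 1}, {"x": 0, "y": 0, "z": 0, "ax": 0, "ay": 0, "az": 0, "gripper": 1}]}}

```text
clock: 7.3
position: [0.5349, 0.2189, 0.0792]
ee_rot: [1.0, 0.001, 0.001, -0.001]
ft_force: [-1.6, 4.2, 9.7]
grip_width: 0.173
grasp_force: 43.5
```

Call:
{"method": "apply_moves", "body": {"rows": [{"x": 0, "y": 0, "z": 0, "ax": 0, "ay": 0, "az": 0, "gripper": 0.4}, {"x": 0, "y": 0, "z": 0, "ax": 0, "ay": 0, "az": 0, "gripper": 0.4}, {"x": 0, "y": 0, "z": -30, "ax": 0, "ay": 0, "az": 0, "gripper": 0.4}, {"x": 0, "y": 0, "z": -30, "ax": 0, "ay": 0, "az": 0, "gripper": 0}, {"x": -5, "y": 19, "z": -25, "ax": 0, "ay": 0, "az": 0, "gripper": 0}]}}

```text
clock: 7.72
position: [0.5297, 0.2014, 0.164]
ee_rot: [1.0, 0.002, -0.0, -0.001]
ft_force: [-0.6, 0.2, 0.3]
grip_width: 0.86
grasp_force: 0.0
```

Call:
{"method": "apply_moves", "body": {"rows": [{"x": -5, "y": 20, "z": -20, "ax": 0, "ay": 0, "az": 0, "gripper": 0}, {"x": -5, "y": 20, "z": 0, "ax": 0, "ay": 0, "az": 0, "gripper": 0}, {"x": -5, "y": 20, "z": 0, "ax": 0, "ay": 0, "az": 0, "gripper": 0}, {"x": 0, "y": 0, "z": 0, "ax": 0, "ay": 0, "az": 0, "gripper": 0}, {"x": 0, "y": 0, "z": 0, "ax": 0, "ay": 0, "az": 0, "gripper": 0}]}}

```text
clock: 8.13
position: [0.5151, 0.1368, 0.1824]
ee_rot: [1.0, -0.001, -0.0, 0.001]
ft_force: [0.6, 0.2, 0.0]
grip_width: 0.992
grasp_force: 0.0
```

Run:
```python
from h import *
o=get_obs(); print(o['clock'],o['position'],R.from_quat(o['ee_rot']).as_rotvec(),o['joint_pos'].round(2))
c=snap('wrist','w4'); P=proj(c,[[.556,.141,.077]]); print(P)
u,v=P[0].astype(int); b=48
p=c['color'][v-b:v+b,u-b:u+b][:,:,::-1]; p=cv2.resize(p,(576,576),interpolation=2)
cv2.imwrite('pics/n4.png',np.clip(p.astype(float)*1.4,0,255).astype(np.uint8)); print(u-b,v-b)
```

```text
8.1333 [0.51511752 0.13678991 0.18240472] [ 3.14031047e+00 -4.70748760e-03 -1.71549095e-04] [ 0.34  0.26 -0.79  1.75  0.2   1.21 -2.07]
[[277.44658557 153.54050642]]
229 105
```

View pics/n4.png

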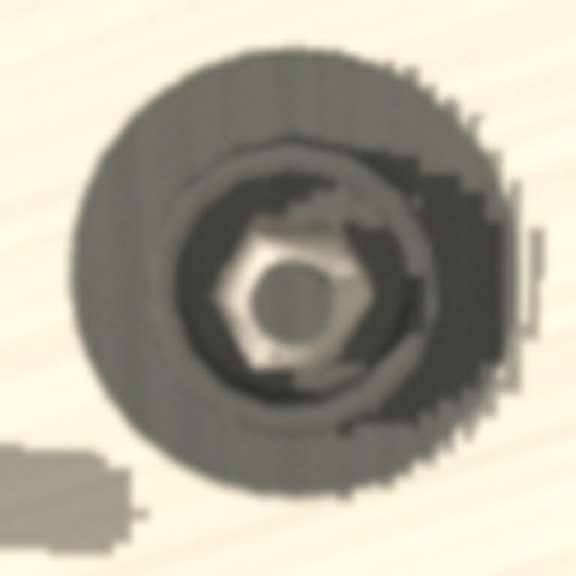

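The close crop shows the nut's hexagon with corners at (212,296) and (373,296), so its centre is at about (292,297) in the crop. That is about 21 mm over corners, inside a collar bore of about 31 mm, which points to the 18 mm nut and the small socket. I'll try that one first.

Run:
```python
from h import *
c=load('w4'); q=lambda x,y,z: plane(c,229+(x+.5)/6-.5,105+(y+.5)/6-.5,z)
print(q(292.5,296,.073), q(292,302,.077), (q(212,296,.073)-q(373,296,.073))*1e3, q(0.5*(72+505),272,.059),(q(178,300,.069)-q(415,300,.069))*1e3,q((178+415)/2,290,.069))
```

```text
[0.55510245 0.14119362 0.073     ] [0.55494529 0.14116124 0.077     ] [ 0.05897727 20.89035616  0.        ] [0.5562557  0.14207143 0.059     ] [ 0.0876346  31.28288722  0.        ] [0.5552827  0.14076252 0.069     ]
```

Call:
{"method": "apply_moves", "body": {"rows": [{"x": 0, "y": 30, "z": -20, "ax": 0, "ay": 0, "az": 0, "gripper": 0}, {"x": 0, "y": 38, "z": 0, "ax": 0, "ay": 0, "az": 0, "gripper": 0}, {"x": 0, "y": 38, "z": 0, "ax": 0, "ay": 0, "az": 0, "gripper": 0}, {"x": -5, "y": 38, "z": 0, "ax": 0, "ay": 0, "az": 0, "gripper": 0}, {"x": -5, "y": 38, "z": 0, "ax": 0, "ay": 0, "az": 0, "gripper": 0}]}}

```text
clock: 8.6
position: [0.505, -0.044, 0.2025]
ee_rot: [1.0, 0.001, 0.0, -0.0]
ft_force: [0.7, 0.4, 0.1]
grip_width: 1.001
grasp_force: 0.0
```

Call:
{"method": "apply_moves", "body": {"rows": [{"x": -5, "y": 38, "z": 0, "ax": 0, "ay": 0, "az": 0, "gripper": 0}, {"x": -5, "y": 38, "z": 0, "ax": 0, "ay": 0, "az": 0, "gripper": 0}, {"x": -5, "y": 38, "z": 0, "ax": 0, "ay": 0, "az": 0, "gripper": 0}, {"x": -5, "y": 38, "z": 0, "ax": 0, "ay": 0, "az": 0, "gripper": 0}, {"x": -5, "y": 38, "z": 0, "ax": 0, "ay": 0, "az": 0, "gripper": 0}]}}

```text
clock: 9.02
position: [0.4801, -0.2343, 0.2024]
ee_rot: [1.0, 0.001, -0.0, -0.0]
ft_force: [1.3, 0.5, 0.3]
grip_width: 0.994
grasp_force: 0.0
```

Call:
{"method": "apply_moves", "body": {"rows": [{"x": 0, "y": 30, "z": 10, "ax": 0, "ay": 0, "az": 0, "gripper": 0}, {"x": 0, "y": 0, "z": 10, "ax": 0, "ay": 0, "az": 0, "gripper": 0}, {"x": 0, "y": 0, "z": 0, "ax": 0, "ay": 0, "az": 0, "gripper": 0}, {"x": 0, "y": 0, "z": 0, "ax": 0, "ay": 0, "az": 0, "gripper": 0}]}}

```text
clock: 9.35
position: [0.4804, -0.2617, 0.1819]
ee_rot: [1.0, 0.001, -0.001, -0.001]
ft_force: [-0.1, 0.2, 0.0]
grip_width: 1.003
grasp_force: 0.0
```

Run:
```python
from h import *
c=snap('wrist','w5'); P=proj(c,[[.511,-.265,.08]])[0]; print(P)
for z in (150,160,170):
    try: print(hextop(c,*P,.08,z,b=24))
    except ValueError: print('none')
```

```text
[287.9458247  167.62244093]
(array([ 0.51220085, -0.26754838]), np.float64(17.5), array([27.27795038, 27.01698005, 26.25280968]), 150)
(array([ 0.51192769, -0.26769728]), np.float64(25.0), array([25.66175103, 25.33402613, 24.87119083]), 160)
(array([ 0.51186592, -0.26772738]), np.float64(25.5), array([25.15240171, 24.96603229, 24.53861711]), 170)
```

Call:
{"method": "apply_moves", "body": {"rows": [{"x": 16, "y": 3, "z": 0, "ax": 0, "ay": 0, "az": 1, "gripper": 0.4}, {"x": 15.6, "y": 3, "z": 20, "ax": 0, "ay": 0, "az": 1, "gripper": 0.4}, {"x": 0, "y": 0, "z": 25, "ax": 0, "ay": 0, "az": 0, "gripper": 0.4}, {"x": 0, "y": 0, "z": 20, "ax": 0, "ay": 0, "az": 0, "gripper": 0.4}, {"x": 0, "y": 0, "z": 0, "ax": 0, "ay": 0, "az": 0, "gripper": 0.4}], "newtons": 60}}

```text
clock: 9.82
position: [0.5106, -0.2671, 0.1144]
ee_rot: [1.0, -0.016, -0.002, -0.001]
ft_force: [-0.7, -0.5, 0.0]
grip_width: 0.606
grasp_force: 0.0
```

Call:
{"method": "apply_moves", "body": {"rows": [{"x": 1, "y": 0, "z": 20, "ax": 0, "ay": 0, "az": 0, "gripper": 0.4}, {"x": 0, "y": 0, "z": 20, "ax": 0, "ay": 0, "az": 0, "gripper": 0.4}, {"x": 0, "y": 0, "z": 18, "ax": 0, "ay": 0, "az": 0, "gripper": 0.4}, {"x": 0, "y": 0, "z": 0, "ax": 0, "ay": 0, "az": 0, "gripper": 0.4}, {"x": 0, "y": 0, "z": 0, "ax": 0, "ay": 0, "az": 0, "gripper": 0.4}]}}

```text
clock: 10.23
position: [0.5131, -0.2689, 0.0607]
ee_rot: [1.0, -0.017, 0.0, -0.0]
ft_force: [-0.4, 0.1, 0.2]
grip_width: 0.6
grasp_force: 0.0
```

Call:
{"method": "apply_moves", "body": {"rows": [{"x": 0, "y": 0, "z": 0, "ax": 0, "ay": 0, "az": 0, "gripper": 1}, {"x": 0, "y": 0, "z": 0, "ax": 0, "ay": 0, "az": 0, "gripper": 1}, {"x": 0, "y": 0, "z": 0, "ax": 0, "ay": 0, "az": 0, "gripper": 1}, {"x": 0, "y": 0, "z": 0, "ax": 0, "ay": 0, "az": 0, "gripper": 1}]}}

```text
clock: 10.57
position: [0.5137, -0.27, 0.0615]
ee_rot: [1.0, -0.017, 0.001, 0.001]
ft_force: [-1.9, 1.0, 7.3]
grip_width: 0.271
grasp_force: 58.5
```

Call:
{"method": "apply_moves", "body": {"rows": [{"x": 0, "y": 0, "z": -15, "ax": 0, "ay": 0, "az": 0, "gripper": 1}, {"x": 0, "y": 0, "z": -35, "ax": 0, "ay": 0, "az": 0, "gripper": 1}, {"x": 0, "y": 0, "z": -35, "ax": 0, "ay": 0, "az": 0, "gripper": 1}, {"x": 0, "y": 0, "z": -35, "ax": 0, "ay": 0, "az": 0, "gripper": 1}, {"x": 0, "y": 0, "z": 0, "ax": 0, "ay": 0, "az": 0, "gripper": 1}]}}

```text
clock: 10.98
position: [0.5157, -0.2708, 0.1876]
ee_rot: [1.0, -0.017, 0.005, 0.003]
ft_force: [2.5, -0.2, -1.7]
grip_width: 0.269
grasp_force: 59.2
```

Call:
{"method": "apply_moves", "body": {"rows": [{"x": 2.5, "y": -30, "z": 0, "ax": 0, "ay": 0, "az": 0, "gripper": 1}, {"x": 2.5, "y": -35, "z": 0, "ax": 0, "ay": 0, "az": 0, "gripper": 1}, {"x": 2.5, "y": -35, "z": 0, "ax": 0, "ay": 0, "az": 0, "gripper": 1}, {"x": 2.5, "y": -35, "z": 0, "ax": 0, "ay": 0, "az": 0, "gripper": 1}, {"x": 2.5, "y": -35, "z": 0, "ax": 0, "ay": 0, "az": 0, "gripper": 1}]}}

```text
clock: 11.4
position: [0.5308, -0.0987, 0.18]
ee_rot: [1.0, -0.018, 0.0, 0.0]
ft_force: [1.4, -0.2, -1.1]
grip_width: 0.27
grasp_force: 59.2
```

Call:
{"method": "apply_moves", "body": {"rows": [{"x": 2.5, "y": -35, "z": 0, "ax": 0, "ay": 0, "az": 0, "gripper": 1}, {"x": 2.5, "y": -35, "z": 0, "ax": 0, "ay": 0, "az": 0, "gripper": 1}, {"x": 2.5, "y": -35, "z": 0, "ax": 0, "ay": 0, "az": 0, "gripper": 1}, {"x": 2.5, "y": -35, "z": 0, "ax": 0, "ay": 0, "az": 0, "gripper": 1}, {"x": 2.5, "y": -35, "z": 0, "ax": 0, "ay": 0, "az": 0, "gripper": 1}]}}

```text
clock: 11.82
position: [0.5495, 0.0757, 0.18]
ee_rot: [1.0, -0.018, 0.0, 0.0]
ft_force: [1.2, -0.8, -2.2]
grip_width: 0.273
grasp_force: 59.2
```

Call:
{"method": "apply_moves", "body": {"rows": [{"x": 3, "y": -35, "z": 0, "ax": 0, "ay": 0, "az": 0, "gripper": 1}, {"x": 0, "y": -20, "z": 0, "ax": 0, "ay": 0, "az": 0, "gripper": 1}, {"x": 0, "y": 0, "z": 0, "ax": 0, "ay": 0, "az": 7, "gripper": 1}, {"x": 0, "y": 0, "z": 0, "ax": 0, "ay": 0, "az": 7, "gripper": 1}, {"x": 0, "y": 0, "z": 0, "ax": 0, "ay": 0, "az": 7, "gripper": 1}]}}

```text
clock: 12.23
position: [0.5544, 0.1296, 0.1797]
ee_rot: [0.979, -0.202, 0.0, 0.0]
ft_force: [0.3, -1.2, -1.7]
grip_width: 0.27
grasp_force: 59.2
```

Call:
{"method": "apply_moves", "body": {"rows": [{"x": 0, "y": 0, "z": 0, "ax": 0, "ay": 0, "az": 7, "gripper": 1}, {"x": 0, "y": 0, "z": 0, "ax": 0, "ay": 0, "az": 0, "gripper": 1}, {"x": 0, "y": 0, "z": 0, "ax": 0, "ay": 0, "az": 0, "gripper": 1}]}}

```text
clock: 12.48
position: [0.5545, 0.129, 0.1798]
ee_rot: [0.966, -0.257, 0.0, 0.0]
ft_force: [0.2, 0.1, -1.6]
grip_width: 0.268
grasp_force: 59.2
```

```bash
cat > st.py <<'E'
from h import *
o=get_obs(); M=R.from_quat(o['ee_rot']).as_matrix(); p=o['position']
print(o['clock'],p.round(4),'yaw',np.degrees(np.arctan2(M[1,0],M[0,0])),'tilt',np.degrees(np.arccos(-M[2,2])),o['joint_pos'].round(2),o['ft_force'].round(1),o['torque'].round(2),o['grip_width'])
E
python3 - <<'E'
from st import *
t=np.array([.5553+.0013*0,.1413,p[2]]); print('tool shift to axle',(M.T@(t-p)*1e3).round(1))
c=snap('wrist','w6'); v=c['color']
cv2.imwrite('pics/n6.png',v[:,:,::-1])
E
```

```text
12.4833 [0.5545 0.129  0.1798] yaw -29.77620640397511 tilt 0.031213812656522785 [ 0.23  0.32 -0.65  1.67  0.21  1.22 -2.55] [ 0.2  0.1 -1.6] [ 0.   -0.03 -0.02] 0.2679690628061555
tool shift to axle [ -5.4 -11.   -0. ]
```

View pics/n6.png

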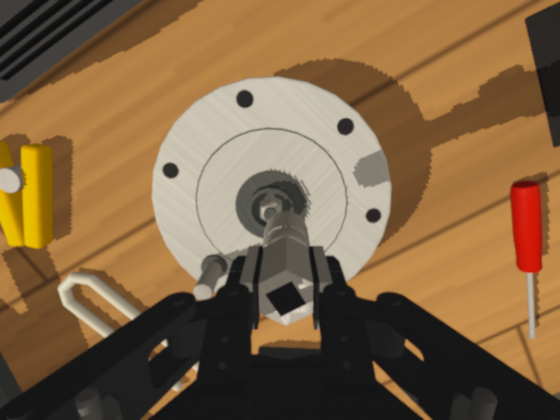

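The view shows the socket gripped upright and the nut behind it at (272,207). Joint 7 is close to its limit here, so I'll turn the other way to the equivalent 60° orientation.

Call:
{"method": "apply_moves", "body": {"rows": [{"x": 0, "y": 0, "z": 0, "ax": 0, "ay": 0, "az": -7, "gripper": 1}, {"x": 0, "y": 0, "z": 0, "ax": 0, "ay": 0, "az": -7, "gripper": 1}, {"x": 0, "y": 0, "z": 0, "ax": 0, "ay": 0, "az": -7, "gripper": 1}, {"x": 0, "y": 0, "z": 0, "ax": 0, "ay": 0, "az": -7, "gripper": 1}, {"x": 0, "y": 0, "z": 0, "ax": 0, "ay": 0, "az": -7, "gripper": 1}]}}

```text
clock: 12.95
position: [0.5545, 0.1289, 0.1797]
ee_rot: [0.999, 0.049, 0.0, 0.0]
ft_force: [-0.0, 0.4, -2.4]
grip_width: 0.271
grasp_force: 59.2
```

Call:
{"method": "apply_moves", "body": {"rows": [{"x": 0, "y": 0, "z": 0, "ax": 0, "ay": 0, "az": -7, "gripper": 1}, {"x": 0, "y": 0, "z": 0, "ax": 0, "ay": 0, "az": -7, "gripper": 1}, {"x": 0, "y": 0, "z": 0, "ax": 0, "ay": 0, "az": -7, "gripper": 1}, {"x": 0, "y": 0, "z": 0, "ax": 0, "ay": 0, "az": -3.8, "gripper": 1}, {"x": 0, "y": 0, "z": 0, "ax": 0, "ay": 0, "az": 0, "gripper": 1}]}}

```text
clock: 13.37
position: [0.5546, 0.1288, 0.1796]
ee_rot: [0.966, 0.26, 0.0, -0.0]
ft_force: [-0.4, -0.7, -1.4]
grip_width: 0.269
grasp_force: 59.2
```

Run:
```python
from st import *
t=np.array([.5553,.1413,p[2]]); print('tool shift to axle',(M.T@(t-p)*1e3).round(1))
c=snap('wrist','w7'); zt=p[2]-.0615+.080
# drive hole (dark square) centre as socket axis at the top
P=proj(c,[[p[0],p[1],zt]])[0]; print(P)
u,v=P.astype(int); b=16; g=c['color'][v-b:v+b,u-b:u+b].max(2)
k,l,s,ce=cv2.connectedComponentsWithStats((g<60).astype(np.uint8))
for i in range(1,k): 
    if s[i,4]>60:
        q=ce[i]+[u-b,v-b]; W=plane(c,*q,zt); print(s[i],q,(M.T@(W-p)*1e3).round(1))
```

```text
13.3667 [0.5546 0.1288 0.1796] yaw 30.1503265823828 tilt 0.005073342481099954 [ 0.36  0.36 -0.81  1.66  0.28  1.24 -1.56] [-0.4 -0.7 -1.4] [ 0.04  0.03 -0.  ] 0.26903779945362494
tool shift to axle [  6.9 -10.5   0. ]
[282.10297089 292.51087428]
[  0   7  32  25 563] [283.84902309 296.96980462] [ -2.2   0.7 -18.5]
```

Call:
{"method": "apply_moves", "body": {"rows": [{"x": 8.7, "y": -10.7, "z": 0, "ax": 0, "ay": 0, "az": 0, "gripper": 1}, {"x": 0, "y": 0, "z": 20, "ax": 0, "ay": 0, "az": 0, "gripper": 1}, {"x": 0, "y": 0, "z": 17, "ax": 0, "ay": 0, "az": 0, "gripper": 1}, {"x": 0, "y": 0, "z": 0, "ax": 0, "ay": 0, "az": 0, "gripper": 1}, {"x": 0, "y": 0, "z": 0, "ax": 0, "ay": 0, "az": 0, "gripper": 1}], "newtons": 80}}

```text
clock: 13.83
position: [0.5563, 0.1424, 0.1423]
ee_rot: [0.966, 0.257, -0.001, -0.0]
ft_force: [-0.5, 0.3, -1.2]
grip_width: 0.271
grasp_force: 81.5
```

Run:
```python
from st import *
t=np.array([.5553,.1413,p[2]]); print('tool shift to axle',(M.T@(t-p)*1e3).round(1))
```

```text
13.8333 [0.5563 0.1424 0.1423] yaw 29.7550626849984 tilt 0.08773909253207685 [ 0.32  0.41 -0.8   1.69  0.32  1.18 -1.61] [-0.5  0.3 -1.2] [-0.01 -0.06 -0.04] 0.2710812622121906
tool shift to axle [-1.4  0.5  0. ]
```

Good alignment; descend gently, watching the force.

Call:
{"method": "apply_moves", "body": {"rows": [{"x": 0, "y": 0, "z": 6, "ax": 0, "ay": 0, "az": 0, "gripper": 1}, {"x": 0, "y": 0, "z": 6, "ax": 0, "ay": 0, "az": 0, "gripper": 1}, {"x": 0, "y": 0, "z": 4, "ax": 0, "ay": 0, "az": 0, "gripper": 1}, {"x": 0, "y": 0, "z": 0, "ax": 0, "ay": 0, "az": 0, "gripper": 1}]}}

```text
clock: 14.17
position: [0.5568, 0.1427, 0.1261]
ee_rot: [0.966, 0.257, 0.0, -0.0]
ft_force: [1.4, 1.6, -1.4]
grip_width: 0.266
grasp_force: 81.6
```

Call:
{"method": "apply_moves", "body": {"rows": [{"x": 0, "y": 0, "z": 5, "ax": 0, "ay": 0, "az": 0, "gripper": 1}, {"x": 0, "y": 0, "z": 4, "ax": 0, "ay": 0, "az": 0, "gripper": 1}, {"x": 0, "y": 0, "z": 3, "ax": 0, "ay": 0, "az": 0, "gripper": 1}, {"x": 0, "y": 0, "z": 0, "ax": 0, "ay": 0, "az": 0, "gripper": 1}, {"x": 0, "y": 0, "z": 0, "ax": 0, "ay": 0, "az": 0, "gripper": 1}]}}

```text
clock: 14.58
position: [0.5572, 0.1429, 0.1165]
ee_rot: [0.966, 0.257, 0.001, 0.001]
ft_force: [-6.3, -2.0, 18.3]
grip_width: 0.261
grasp_force: 84.4
```

```bash
python3 st.py
```

```text
14.5833 [0.5572 0.1429 0.1165] yaw 29.79344396213289 tilt 0.09295267709595345 [ 0.31  0.44 -0.79  1.71  0.34  1.13 -1.63] [-6.3 -2.  18.3] [-0.58  1.71  0.05] 0.26095713898534234
```

Call:
{"method": "apply_moves", "body": {"rows": [{"x": 0, "y": 0, "z": 1, "ax": 0, "ay": 0, "az": 0, "gripper": 1}, {"x": 0, "y": 0, "z": 0, "ax": 0, "ay": 0, "az": 0, "gripper": 1}, {"x": 0, "y": 0, "z": 0, "ax": 0, "ay": 0, "az": 0, "gripper": 1}, {"x": 0, "y": 0, "z": 0, "ax": 0, "ay": 0, "az": 0, "gripper": 1}]}}

```text
clock: 14.92
position: [0.5574, 0.143, 0.1165]
ee_rot: [0.966, 0.257, 0.001, 0.001]
ft_force: [-10.4, -3.5, 27.5]
grip_width: 0.264
grasp_force: 85.8
```

Run:
```python
from st import *
a=snap('side','s8')['color']; b=snap('scene','c8')['color']
z=lambda i,u,v:cv2.resize(i[v-65:v+65,u-65:u+65],(400,400),interpolation=2)
cv2.imwrite('pics/f8.png',np.hstack([z(a,318,165),z(a,352,300)])[:,:,::-1])
```

```text
14.9167 [0.5574 0.143  0.1165] yaw 29.789397955242855 tilt 0.13085488556908506 [ 0.31  0.44 -0.79  1.71  0.34  1.13 -1.63] [-10.4  -3.5  27.5] [-0.89  2.53  0.05] 0.26359162510326134
```

View pics/f8.png

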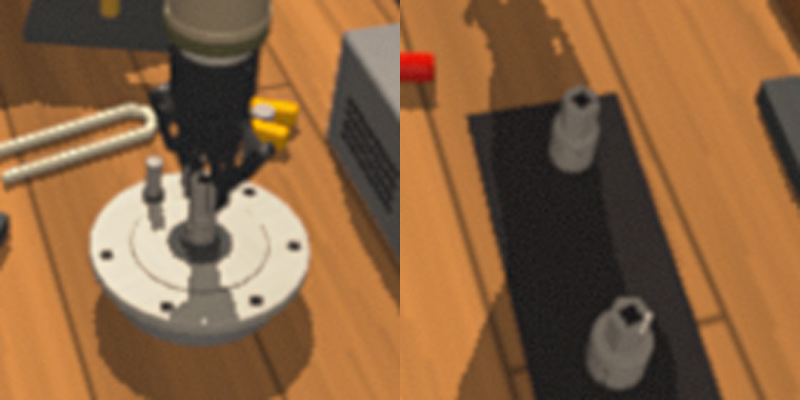

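The side view shows the socket upright and seated at the turntable centre, and the other two sockets standing on the mat. The stop is solid at z = 0.1165 m, the predicted home height.

```bash
python3 -c "
from workcell import *
print(hand_in())"
```

```text
the job is handed in; nothing more can be done
None
```

I took the turntable a full turn and pushed the small (18 mm) socket fully home on the nut, still gripped there; I tried only that one, since the camera showed an 18 mm nut, and the other two stayed standing on the mat. The job is handed in, but the hand-in gave no verdict.

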